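Sift the filter balls and shut the drawer

ROBOT

A 7-joint arm with a two-finger parallel gripper is mounted at the origin on the work surface. World frame = base frame: x ahead of the robot, y to its left, z up, the work surface at z = 0. Lengths are in m, angles in rad, forces in N, time in s.
With the tool pointing down it reaches from about 0.425 to 0.875 m from the base axis. Payload 9.9 kg.
Tool frame: the origin (TCP) lies at the very end of the fingers, on their centre line; the grasp point (between the pads) lies 19 mm behind it (env.hold_point_z is the distance from the TCP to the grasp point, in m); z points along the fingers, y is the direction in which the jaws open and shut (so a half turn about z gives the same grasp; the last joint's range is limited). The gripper opens to 85 mm and grips with 20 to 120 N. Pads are 22 mm wide; open, the fingers measure 114 mm over their backs; the gripper's body (76 mm by 85 mm) begins 54 mm behind the grasp point. The pads swing forward as they close: fully open they stand 13 mm farther back than shut.
Start: joints at [1.199, 0.576, 0.025, 1.437, -0.015, 1.129, -0.057], TCP at [0.192, -0.647, 0.231] pointing down, gripper open.
Joint ranges: [-2.76, 2.76], [-0.34, 2.15], [-1.52, 1.57], [0.19, 2.46], [-1.09, 4.23], [0.17, 1.99], [-2.82, 2.82]. Speed limits (rad/s): [2.22, 2.22, 3.01, 3.01, 3.14, 3.14, 3.14].

INTERFACE

Orientations are given as a 3x3 rotation matrix whose columns are the frame's x, y, z axes.
In Python, from workcell import env, claw, ik, eyes, workorder gives the robot as it stands. Calls block until the motion is done:
- env.goto(position, orientation): joint-space move of the TCP to a pose.
- env.movel(position, rot=None, rate=0.15, until_force=None): straight line of the TCP; rot=None keeps the orientation; rate is the mean speed in m/s. With until_force (N) it stops when the force on the tool has changed by that much, and returns True; else False.
- env.move_joints(angles): joint-space move.
- claw.gripper_to(opening, newtons=None): finger opening in m; newtons is the grip in N (None keeps the last); returns when the fingers have stopped.
- env.wait(seconds).
- ik(position, orientation): joint angles nearest the present ones, or None.
- env.read_state(): the state.
- eyes.read_camera(name): name is "scene" or "top"; returns the picture (480x640x3 uint8, red, green, blue); there is no depth.
- eyes.calibration(name): a dict with "fx", "fy", "cx", "cy" (pixels), "R" (3x3) and "t" (3): a world point X has camera coordinates R X + t. Camera axes: x right, y down, z forward; pixel columns grow to the right and rows downward; lengths in m; the calibration is good to about 2 mm. A picture is of the moment at which its call begins. calibration takes no time and is no camera call.
A pose or a line that the arm cannot do raises env.Unreachable and nothing moves.
- workorder.sign_off(): hands the job in, once; it reports no verdict.
The state is a dict: "time": time; "joint_positions": joint angles; "joint_vel": joint speeds; "tau": joint torques, N m; "position": TCP position; "orientation": TCP orientation; "force": force on the tool from outside, world axes, zero at the start; "torque": the same for the moment, N m; "gripper_width": finger opening in m.
Only numpy, scipy, OpenCV 4.12 (cv2) and the standard library are available. Lean on these libraries where they do the work, as an engineer would, in place of code of your own. Each camera call takes 0.05 s, during which the arm holds its last target.

TASK

Hold the green sieve over the open drawer and shake it side to side until all three small red balls have dropped into the drawer and only the two large white balls are left in it; do not tip the sieve over or handle the balls themselves. Then stand the sieve, with the large balls in it, in the middle of the round cork mat, and after that push the drawer fully home along its centre line, since it jams when pushed off-centre. Leave the jug, the stacked housings, the bowl, the tumbler and the soap bottle where they are.

Things in the scene. Friction and masses are not known exactly. Their poses are not given: they have to be found in the camera images.
- sieve: Green plastic hand sieve with a black bridge handle, 0.16 to 0.26 kg empty. Open-topped frame 108 (x) x 102 (y) mm, walls 45 mm high, 4 mm thick, also its feet; origin at the centre of its underside, z up. A closed shallow V-trough, 44 mm wide, runs along its middle parallel to its x (5 degree slopes, about 16 mm above the underside), with one open slot on either side. Looks the same after a half turn.
- sieve_grip (a point): Middle of the sieve's handle bar, 96 mm above the underside, over its centre; axes as sieve. The bar runs along the sieve's x: 100 mm free between its end posts, 12 mm thick (y), 22 mm tall (z, 85 to 107 mm above the underside). About 30 mm are free between the bar and the balls.
- sieve_slot (a point): Middle of the sieve's +y slot, at the trough edge's height (its twin is at -y). Each slot: 100 mm long (x), 25 mm wide (y). Small balls stay in the trough while the sieve is carried level and smoothly; brisk strokes along the sieve's y (30 to 50 mm, 0.3 m/s or more at their fastest, sharply reversed, several times) roll them out of the trough and through a slot.
- drawer: White open-topped plastic drawer, 180 long (x) x 190 wide (y) x 55 mm high, walls and floor 5 mm, 0.3 to 0.5 kg. Origin at the middle of the lower edge of its front face (towards the robot); x points from there into the housing, z up. Loose: it slides on the counter between the housing's rubbery side walls with 2 mm play on each side. It starts pulled out 120 to 140 mm.
- drawer_front (a point): Middle of the drawer's front face, 30 mm above the counter, at a small black mark; axes as drawer. Pushed within about 10 mm of this point, straight along the housing's x, the drawer slides in with under 10 N; pushed towards a corner it skews and jams between the walls.
- housing: Grey fixed drawer housing, 195 deep (x) x 218 wide (y) x 72 mm high, mouth facing the robot, with no floor. Origin at the middle of the mouth, on the counter; its x points inwards along the drawer's centre line, z up. The drawer's x relative to it is minus the length pulled out; at 0 to +1 mm the drawer rests on the back wall, its front flush with the mouth.
- mat: Round cork mat, 180 mm across, 4 mm thick, fixed to the counter; origin at the centre of its underside.
- small0_center (a point): Small terracotta-red ceramic filter ball, 19 mm across, 12 g (one of three); this point is its centre. At the start it lies in the V-trough of the sieve.
- small1_center (a point): Small terracotta-red ceramic filter ball, 19 mm across, 12 g (one of three); this point is its centre. At the start it lies in the V-trough of the sieve.
- small2_center (a point): Small terracotta-red ceramic filter ball, 19 mm across, 12 g (one of three); this point is its centre. At the start it lies in the V-trough of the sieve.
- large0_center (a point): Large white ceramic filter ball, 38 mm across, 50 g (one of two); this point is its centre. At the start it rests over a slot of the sieve (one ball on each side); it cannot pass a slot.
- large1_center (a point): Large white ceramic filter ball, 38 mm across, 50 g (one of two); this point is its centre. At the start it rests over a slot of the sieve (one ball on each side); it cannot pass a slot.
- cart_low: Lower of two stacked blue filter housings (bystander): 106 mm across at the top, 84 mm at the foot, 125 mm high; origin at the centre of its foot.
- cart_top: Upper of the two stacked filter housings (bystander), same shape, standing on the lower one; the stack is 250 mm high. Origin at the centre of its foot.
- jug: Stainless jug with a black flip lid (bystander): 104 mm across, 180 mm high, handle reaching 92 mm from the axis along its y; origin at the centre of its foot.
- bowl: Blue ceramic bowl (bystander), 136 mm across, 55 mm high; origin at the centre of its foot.
- tumbler: Orange silicone tumbler (bystander), 70 mm across, 100 mm high; origin at the centre of its foot.
- soap: Green soap bottle (bystander), 60 mm across, 170 mm high; origin at the centre of its foot.
Things that resemble listed ones, but are neither listed nor needed, are in the scene too. Leave any purple look-alike of the part that bears large0_center alone.

How it is judged:
By the outcome, as a careful person would: the job done as asked, in the order asked, and still so for the second after the job is handed in, with the robot touching nothing.
It also fails if it takes over 72 s, if anything falls off the work surface, if the arm or the gripper's body presses on something with over 40 N, if the wrist force passes 120 N, or if a joint passes its speed limit or range.

## Working session

There is one attempt and no reset: what is moved stays moved. The work goes in short steps, each a Python script; the robot and the scene stay as the last script left them, time stands still between calls to the robot, and variables do not carry over. Pictures are saved under pics/ and viewed, and the job is handed in when it is done.

```bash
ls; mkdir -p pics
python3 - <<'E'
from workcell import env, claw, ik, eyes, workorder
import cv2
for n in ("scene","top"):
    im=eyes.read_camera(n); cv2.imwrite(f"pics/{n}0.png",im[:,:,::-1])
    print(n,eyes.calibration(n))
print(env.read_state(), env.hold_point_z)
E
```

```text
pics
scene {'fx': 526.0098448650721, 'fy': 526.0098448650721, 'cx': 324.1878246146459, 'cy': 241.56617231150773, 'R': array([[ 0.51209622,  0.85875914, -0.01703543],
       [ 0.45692904, -0.28916334, -0.84118988],
       [-0.72730552,  0.42298617, -0.54047144]]), 't': array([-0.27932754, -0.12082569,  1.59023043])}
top {'fx': 505.83814432474793, 'fy': 505.83814432474793, 'cx': 314.1919111684313, 'cy': 235.9663602015418, 'R': array([[-1.72071559e-02, -9.99847017e-01, -3.13936357e-03],
       [-9.78784267e-01,  1.74856572e-02, -2.04146050e-01],
       [ 2.04169713e-01, -4.40013235e-04, -9.78935409e-01]]), 't': array([0.07001236, 0.49951045, 1.48290027])}
{'time': 0.1, 'joint_positions': array([ 1.19920386,  0.57645542,  0.02482178,  1.43779571, -0.01500645,
        1.12900083, -0.05651777]), 'joint_vel': array([-6.65899924e-04, -1.32311339e-03,  1.32822566e-03, -2.47693957e-03,
       -8.96919362e-05,  6.39398938e-04, -2.96612140e-05]), 'tau': array([ 5.09121252e-03, -7.67304254e+01,  2.25806952e+00, -2.86606175e+01,
        1.60868088e-02,  8.51887831e-03,  3.64064124e-05]), 'position': array([ 0.19150225, -0.6468557 ,  0.23053333]), 'orientation': array([[ 9.58863181e-01,  2.83868238e-01, -4.71819837e-04],
       [ 2.83868625e-01, -9.58862164e-01,  1.39785963e-03],
       [-5.56022387e-05, -1.47429098e-03, -9.99998912e-01]]), 'force': array([ 0.58778751,  0.1775475 , -0.09054838]), 'torque': array([ 0.03270627, -0.01542927,  0.01407349]), 'gripper_width': 0.0853999217285768} 0.0187
```

View pics/scene0.png

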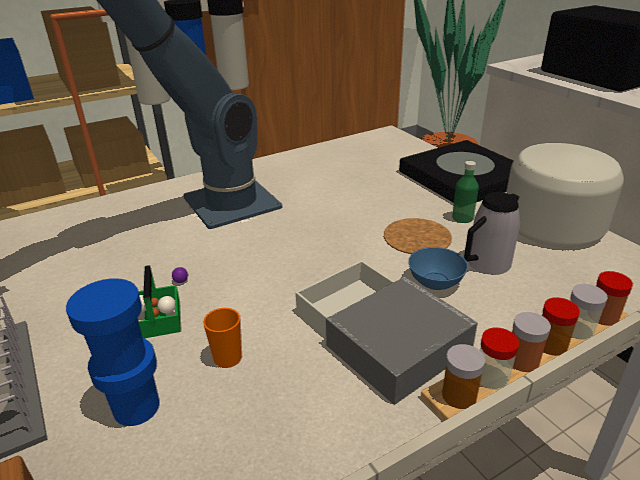

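View pics/top0.png

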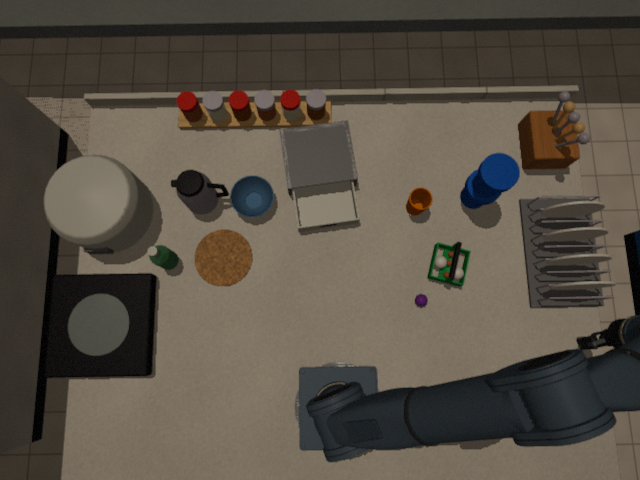

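The top view shows the sieve at about (449,265) and the drawer front at about (329,227). The housing is at (320,157), the mat at (223,257), and a purple decoy ball at (421,300). I'll zoom in next.

```bash
cat > h.py <<'E'
import numpy as np, cv2
from workcell import env, claw, ik, eyes, workorder
def ray(n,u,v,z):
    c=eyes.calibration(n);R=c["R"];t=c["t"]
    d=R.T@np.array([(u-c["cx"])/c["fx"],(v-c["cy"])/c["fy"],1]);o=-R.T@t
    return o+d*(z-o[2])/d[2]
def proj(n,X):
    c=eyes.calibration(n);p=c["R"]@np.asarray(X,float)+c["t"]
    return np.array([c["fx"]*p[0]/p[2]+c["cx"],c["fy"]*p[1]/p[2]+c["cy"]])
def snap(n,name,box=None,s=1,pts=[]):
    im=eyes.read_camera(n)[:,:,::-1].copy()
    cv2.imwrite(f"pics/{name}_raw.png",im)
    crop(im,n,name,box,s,pts)
def crop(im,n,name,box,s,pts=[]):
    x0,y0,x1,y1=box or (0,0,640,480)
    o=cv2.resize(im[y0:y1,x0:x1],None,fx=s,fy=s,interpolation=cv2.INTER_CUBIC)
    for X in pts:
        p=proj(n,X); q=((p-[x0,y0]+.5)*s).astype(int); cv2.circle(o,tuple(int(a) for a in q),2,(255,0,255),-1)
    cv2.imwrite(f"pics/{name}.png",o)
E
python3 - <<'E'
import cv2
from h import *
t=cv2.imread("pics/top0.png")
crop(t,"top","c1",(410,230,490,310),7)
crop(t,"top","c2",(270,110,370,240),4)
s=cv2.imread("pics/scene0.png")
crop(s,"scene","c3",(120,250,200,350),6)
# colour blobs
hsv=cv2.cvtColor(t,cv2.COLOR_BGR2HSV)
E
```

```text
(no output)
```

View pics/c1.png

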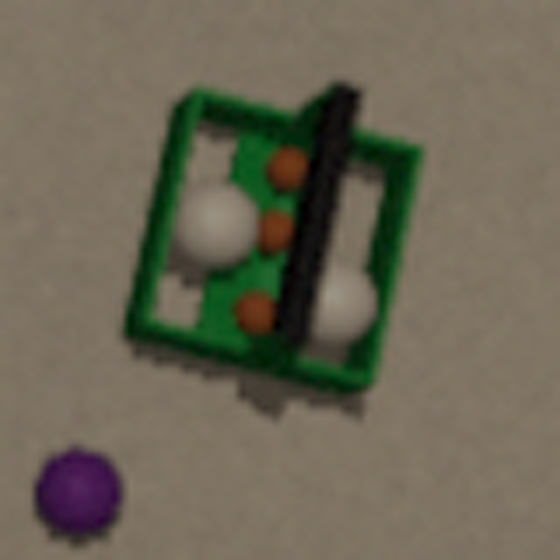

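View pics/c2.png

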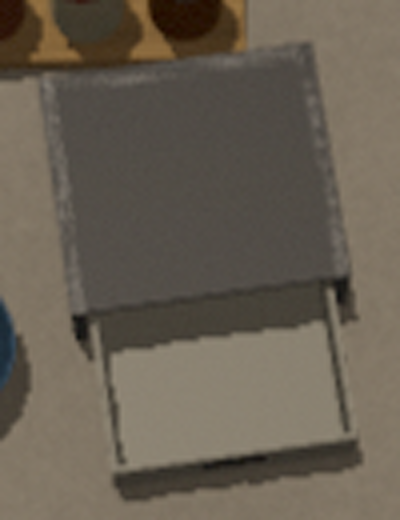

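View pics/c3.png

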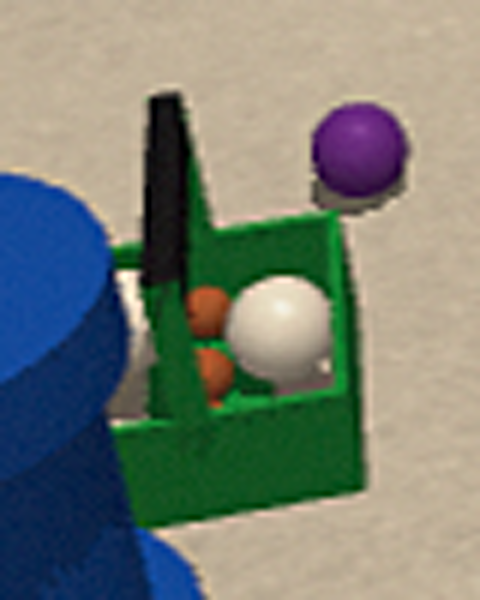

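Run:
```python
from h import *
def cp(pts,x0,y0,s,z,n="top"): return np.array([ray(n,x0+(a+.5)/s-.5,y0+(b+.5)/s-.5,z)[:2] for a,b in pts])
S=cp([(193,90),(422,150),(373,388),(128,335)],410,230,7,.045)
print("sieve rim",S.round(4).tolist(),S.mean(0))
e=[np.linalg.norm(S[i]-S[(i+1)%4]) for i in range(4)];print(e)
d=(S[0]+S[1]-S[2]-S[3]);print("x dir yaw deg",np.degrees(np.arctan2(d[1],d[0])))
d2=(S[0]+S[3]-S[1]-S[2]);print("y dir yaw deg-90",np.degrees(np.arctan2(d2[1],d2[0]))-90)
b=cp([(345,88),(291,340)],410,230,7,.107);print("bar top",b,b.mean(0),np.degrees(np.arctan2(*(b[0]-b[1])[::-1])))
H=cp([(40,75),(312,42),(350,275),(73,315)],270,110,4,.072)
print("housing",H.round(4).tolist(),[np.linalg.norm(H[i]-H[(i+1)%4]).round(4) for i in range(4)])
print("mouth",(H[2]+H[3])/2,"yaw",np.degrees(np.arctan2(*((H[0]+H[1]-H[2]-H[3]))[::-1])), np.degrees(np.arctan2(*(H[3]-H[2])[::-1]))-90)
D=cp([(115,472),(357,436)],270,110,4,.055);print("drawer front",D,D.mean(0),np.linalg.norm(D[0]-D[1]),np.degrees(np.arctan2(*(D[0]-D[1])[::-1]))-90)
print("mark",cp([(235,462)],270,110,4,.035))
# mat
t=cv2.imread("pics/top0.png");h=cv2.cvtColor(t,cv2.COLOR_BGR2HSV)
m=((h[:,:,0]>5)&(h[:,:,0]<20)&(h[:,:,1]>100)).astype(np.uint8); m[:, :170]=0;m[:,270:]=0;m[:215]=0;m[300:]=0
ys,xs=np.nonzero(m);(c,ax,a)=cv2.fitEllipse(max(cv2.findContours(m,0,2)[0],key=len));print("mat",c,ax,ray("top",*c,.004),m.sum())
for nm,(u,v) in dict(tumbler=(420,196),bowl=(252,196),soapTop=(154,250),jug=(191,186)).items():print(nm,ray("top",u,v,dict(tumbler=.1,bowl=.055,soapTop=.17,jug=.18)[nm]))
print("cart",ray("top",498,173,.25))
```

```text
sieve rim [[0.4753, -0.3117], [0.4472, -0.4088], [0.3447, -0.3797], [0.3692, -0.2768]] [ 0.40909711 -0.34426729]
[np.float64(0.10111386208312016), np.float64(0.10654799377627372), np.float64(0.10579507530033008), np.float64(0.11173638266110157)]
x dir yaw deg -17.053542880065194
y dir yaw deg-90 -14.74877799448035
bar top [[ 0.46322231 -0.35958234]
 [ 0.35848599 -0.32952014]] [ 0.41085415 -0.34455124] -16.014930377042088
housing [[0.8425, 0.1636], [0.8663, -0.0502], [0.6743, -0.0734], [0.6462, 0.139]] [np.float64(0.2151), np.float64(0.1934), np.float64(0.2143), np.float64(0.1978)]
mouth [0.66028477 0.0328183 ] yaw 7.014995282685881 7.528473067837581
drawer front [[ 0.52669775  0.10883922]
 [ 0.55150988 -0.07584698]] [0.53910382 0.01649612] 0.1863454633395096 7.651729112709447
mark [[0.53746422 0.0169622 ]]
mat (222.8978729248047, 257.48419189453125) (55.361637115478516, 57.41510009765625) [0.44743804 0.34574182 0.004     ] 2565
tumbler [ 0.6067096 -0.256422   0.1      ]
bowl [0.62905818 0.25053125 0.055     ]
soapTop [0.44406751 0.50746815 0.17      ]
jug [0.6248119  0.40801456 0.18      ]
cart [ 0.62406833 -0.43786409  0.25      ]
```

```bash
cat >> h.py <<'E'
def rz(a): c,s=np.cos(a),np.sin(a); return np.array([[c,-s,0],[s,c,0],[0,0,1.]])
def seg(A,B,n=25): return [np.array(A)+(np.array(B)-A)*k/n for k in range(n+1)]
def rect(x0,x1,y0,y1,z): 
    q=[(x0,y0,z),(x1,y0,z),(x1,y1,z),(x0,y1,z)]
    return sum([seg(q[i],q[(i+1)%4]) for i in range(4)],[])
def at(pts,p,a): return [rz(a)@x+np.array([p[0],p[1],p[2] if len(p)>2 else 0]) for x in pts]
SV=rect(-.054,.054,-.051,.051,.045)+rect(-.05,.05,-.006,.006,.107)
HO=rect(0,.195,-.109,.109,.072)
DR=rect(0,.18,-.095,.095,.055)+[np.array([0,0,.03])]
E
python3 - <<'E'
from h import *
t=cv2.imread("pics/top0.png");s=cv2.imread("pics/scene0.png")
sv=at(SV,(.410,-.3445),np.radians(-16)); ho=at(HO,(.660,.033),np.radians(7.4)); dr=at(DR,(.5385,.0165),np.radians(7.5))
mat=[np.array([.4474+.09*np.cos(a),.3457+.09*np.sin(a),.004]) for a in np.linspace(0,6.28,60)]
crop(t,"top","o1",(410,230,490,310),7,sv);crop(s,"scene","o2",(120,250,200,350),6,sv)
crop(t,"top","o3",(190,110,370,290),4,ho+dr+mat);crop(s,"scene","o4",(290,200,490,400),4,ho+dr+mat)
a=[cv2.resize(cv2.imread(f"pics/o{i}.png"),(400,500 if i==2 else 400)) for i in (1,2)]
a[0]=cv2.copyMakeBorder(a[0],0,100,0,0,0)
cv2.imwrite("pics/o12.png",np.hstack(a))
E
```

```text
(no output)
```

View pics/o12.png

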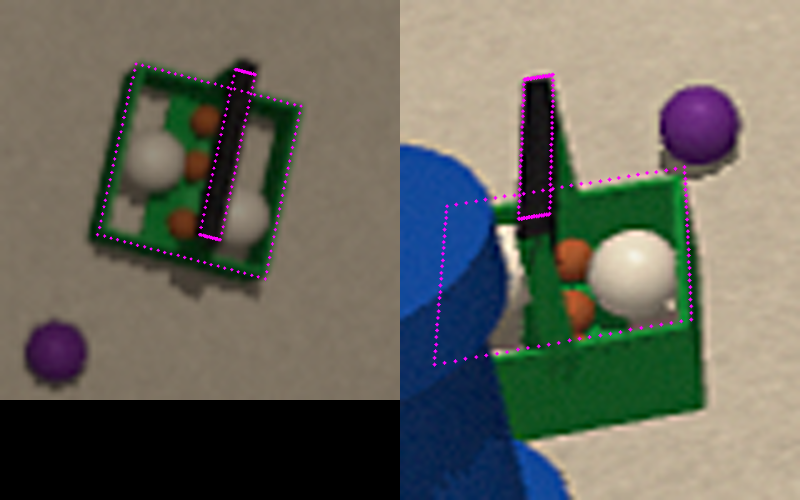

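View pics/o3.png

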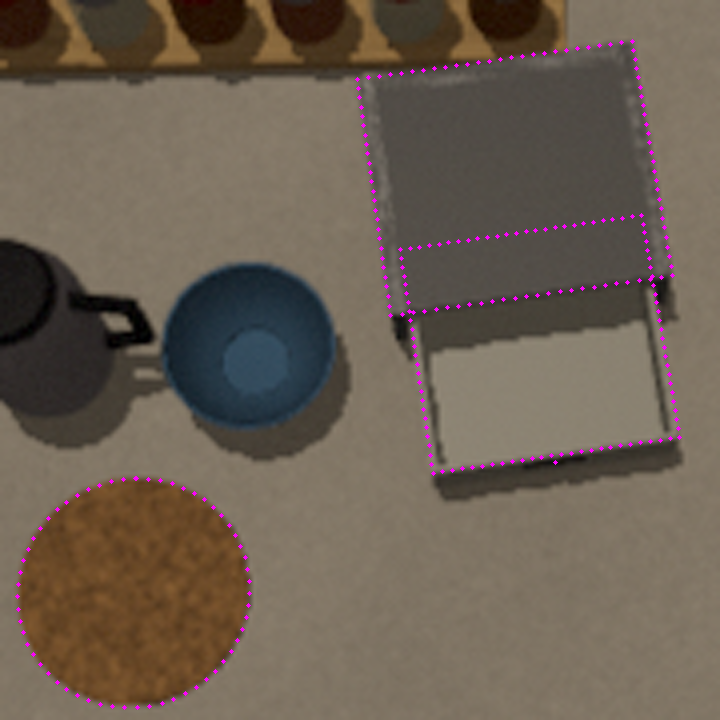

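View pics/o4.png

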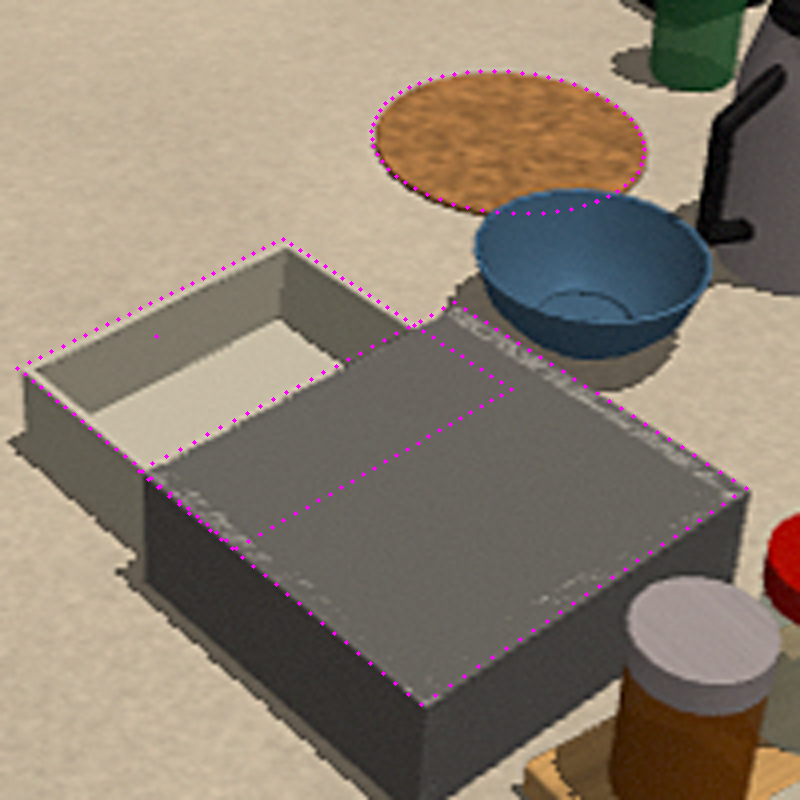

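The overlays match the housing, drawer and mat to about 1 px, and the sieve to about 2–3 mm. Next I'll check reachability of every waypoint.

```bash
cat >> h.py <<'E'
HP=env.hold_point_z
def tool(deg): a=np.radians(deg); c,s=np.cos(a),np.sin(a); return np.array([[c,s,0],[s,-c,0],[0,0,-1.]])
S0=np.array([.409,-.344]); SY=-16.; HM=np.array([.660,.033]); HY=7.4; MAT=np.array([.4474,.3457])
hx=rz(np.radians(HY))[:2,0]; hy=rz(np.radians(HY))[:2,1]
SHK=HM-.063*hx
GT=.096-HP   # TCP height above underside when gripping
E
python3 - <<'E'
from h import *
for nm,p,z,a in [("pre",S0,.22,SY),("grasp",S0,GT,SY),("lift",S0,.17+GT,SY),("over",SHK,.17+GT,HY),("shk",SHK,.065+GT,HY),("shk+",SHK+.03*hy,.065+GT,HY),("shk-",SHK-.03*hy,.065+GT,HY),("mat",MAT,.17+GT,HY),("matlow",MAT,.004+GT,HY),("push0",HM-.16*hx,.022,HY),("push1",HM-.011*hx,.022,HY)]:
    q=ik([*p,z],tool(a)); print(nm,None if q is None else np.round(q,2),np.hypot(*p).round(3))
E
```

```text
pre [ 0.53  0.38  0.12  1.83 -0.05  0.94 -1.18] 0.534
grasp [ 0.53  0.57  0.12  1.99 -0.11  0.59 -1.13] 0.534
lift [ 0.53  0.35  0.11  1.79 -0.05  1.   -1.19] 0.534
over [ 0.06  0.45 -0.27  1.62  0.13  1.09 -1.69] 0.598
shk [-0.02  0.55 -0.15  1.76  0.1   0.84 -1.66] 0.598
shk+ [-0.05  0.55 -0.19  1.76  0.13  0.84 -1.74] 0.596
shk- [ 0.    0.56 -0.12  1.75  0.08  0.84 -1.59] 0.601
mat [-0.09  0.56 -1.04  1.69  0.51  1.2  -2.7 ] 0.565
matlow [-0.4   0.63 -0.52  1.89  0.45  0.74 -2.62] 0.565
push0 [-0.11  0.63 -0.02  2.11  0.03  0.41 -1.59] 0.501
push1 [-0.12  0.76 -0.    1.71  0.    0.67 -1.56] 0.65
```

```bash
python3 - <<'E'
from h import *
env.goto([*S0,.22],tool(SY))
claw.gripper_to(.06,30)
env.movel([*S0,.15],rate=.2)
snap("top","g1",(400,200,500,320),6); snap("scene","g1s",(100,180,240,350),4)
print(env.read_state()["time"],env.read_state()["force"])
E
python3 -c "
import cv2,numpy as np
a=cv2.imread('pics/g1.png');b=cv2.imread('pics/g1s.png');H=580
r=lambda i:cv2.resize(i,(int(i.shape[1]*H/i.shape[0]*.75),int(H*.75)))
cv2.imwrite('pics/g1m.png',np.hstack([r(a),r(b)]))"
```

```text
2.4667 [-0.03723042 -0.47789395 -0.00495141]
```

View pics/g1m.png

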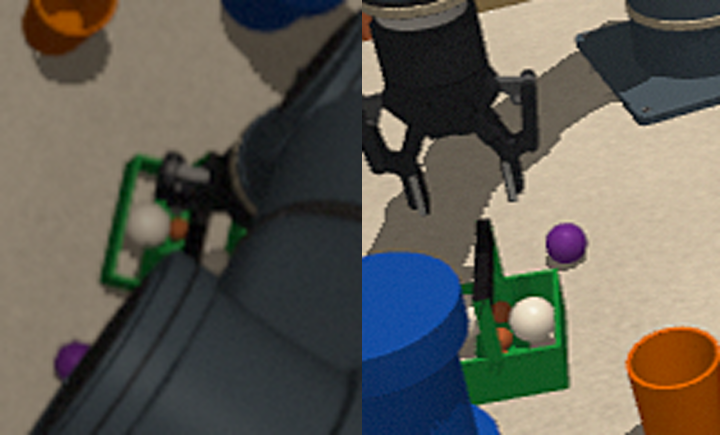

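The gripper straddles the bar (scene view: fingertips at 420 and 512, bar at 484). I'll descend, close and lift.

Run:
```python
from h import *
print(env.movel([*S0,GT],rate=.12,until_force=6))
claw.gripper_to(.0,25); print(env.read_state()["gripper_width"],env.read_state()["force"])
claw.gripper_to(.0,100)
s=env.read_state();print(s["gripper_width"],s["force"],s["position"])
env.movel([*S0,GT+.03],rate=.06)
s=env.read_state();print(s["gripper_width"],s["force"],s["torque"],s["time"])
snap("scene","g2",(100,200,240,350),4)
```

```text
False
0.011491538558149928 [-0.5560283  -0.29009738  0.51649809]
0.010523523695192393 [-0.95423451 -1.10256073  4.14037307] [ 0.40898623 -0.34440216  0.07756385]
0.01054464016236015 [ 0.25752628 -0.01421639 -3.33241263] [ 0.01057392 -0.01200429  0.04115643] 4.5833
```

View pics/g2.png

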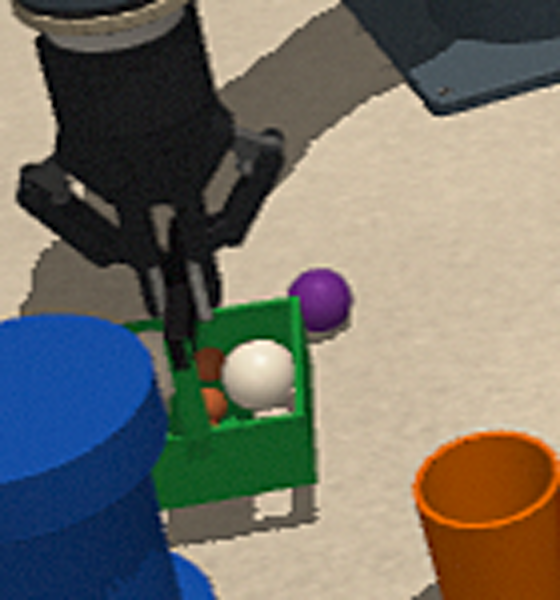

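The sieve is held level and lifted, with the balls still in place. I'll carry it smoothly to above the drawer.

Run:
```python
from h import *
env.movel([*S0,GT+.14],rate=.12)
mid=S0+(SHK-S0)*.5; 
env.movel([*SHK,GT+.14],rot=tool(HY),rate=.12)
env.movel([*SHK,GT+.085],rate=.08)
s=env.read_state();print(s["gripper_width"],s["force"],s["torque"],s["time"],s["position"])
pts=at(SV,(*SHK,.085),np.radians(HY))
snap("scene","k1",(270,170,470,370),4,pts); snap("top","k1t",(260,130,400,270),4)
```

```text
0.01053814166349667 [-0.41566931 -0.32657401 -3.5793869 ] [-0.01975847  0.00795771  0.00386927] 10.1333 [0.5978444  0.02491807 0.16265237]
```

View pics/k1.png

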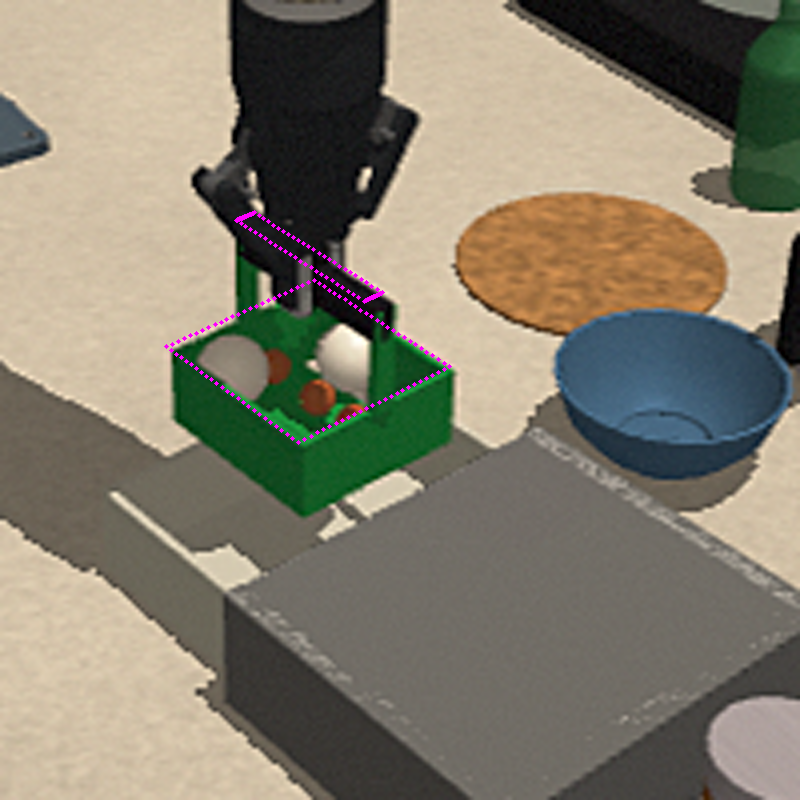

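View pics/k1t.png

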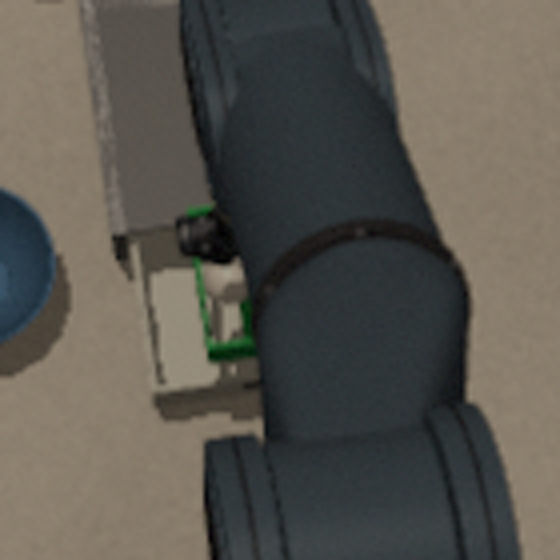

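Sieve above the drawer, five balls aboard (three red at about (275,366), (318,397), (350,412)). I'll lower it a little and start shaking.

```bash
cat >> h.py <<'E'
def shake(n,amp,rate,z=.065):
    for i in range(n):
        for s in (1,-1):
            env.movel([*(SHK+s*amp*hy),GT+z],rate=rate)
    env.movel([*SHK,GT+z],rate=.15)
E
python3 - <<'E'
from h import *
env.movel([*SHK,GT+.066],rate=.06)
print(env.read_state()["force"],env.read_state()["time"])
shake(2,.02,.3,.066)
s=env.read_state();print(s["gripper_width"],s["force"],s["torque"],s["time"],s["position"])
snap("scene","k2",(280,180,420,330),5)
E
```

```text
[ 0.31247601  1.20743898 -3.3559599 ] 10.7
0.010064074436072781 [-0.44757334 -0.55742465 -3.60385012] [ 0.01561941  0.05114099 -0.06616118] 12.0833 [0.59736491 0.026842   0.14334108]
```

View pics/k2.png

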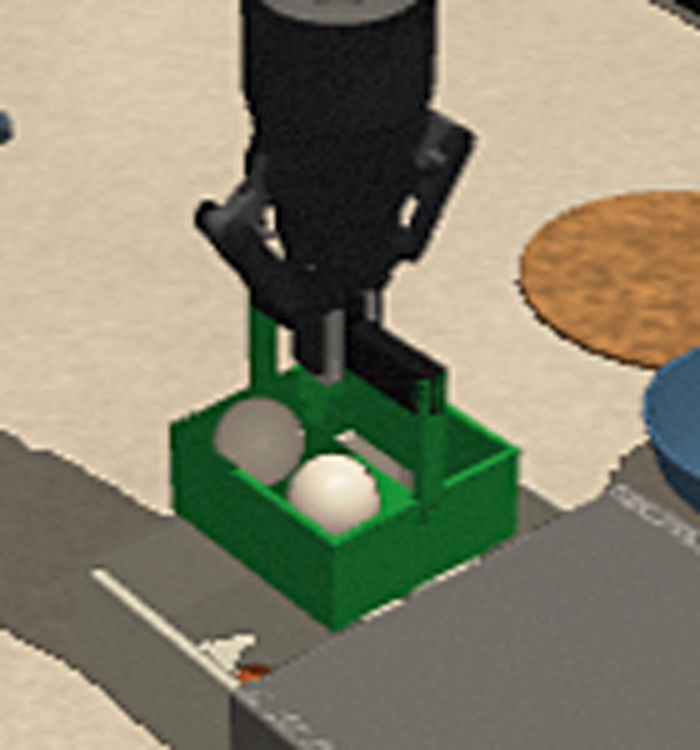

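In this picture only the two white balls show in the sieve, and one red ball is visible in the drawer at (253,672). I'll raise the sieve slightly, still over the drawer, to count them.

```bash
python3 - <<'E'
from h import *
env.movel([*SHK,GT+.15],rate=.1)
s=env.read_state();print(s["gripper_width"],s["force"],s["time"])
snap("scene","k3",(270,130,430,330),4);snap("top","k3t",(260,110,400,270),4)
E
python3 -c "
import cv2,numpy as np
a=cv2.imread('pics/k3.png')[:,:];b=cv2.imread('pics/k3t.png')
a=cv2.resize(a,(480,600));b=cv2.resize(b,(320,366));b=cv2.copyMakeBorder(b,0,234,0,0,0)
cv2.imwrite('pics/k3m.png',np.hstack([a,b]))"
```

```text
0.010657366352563627 [ 0.16438967 -0.80235308 -2.88055934] 13.125
```

View pics/k3m.png

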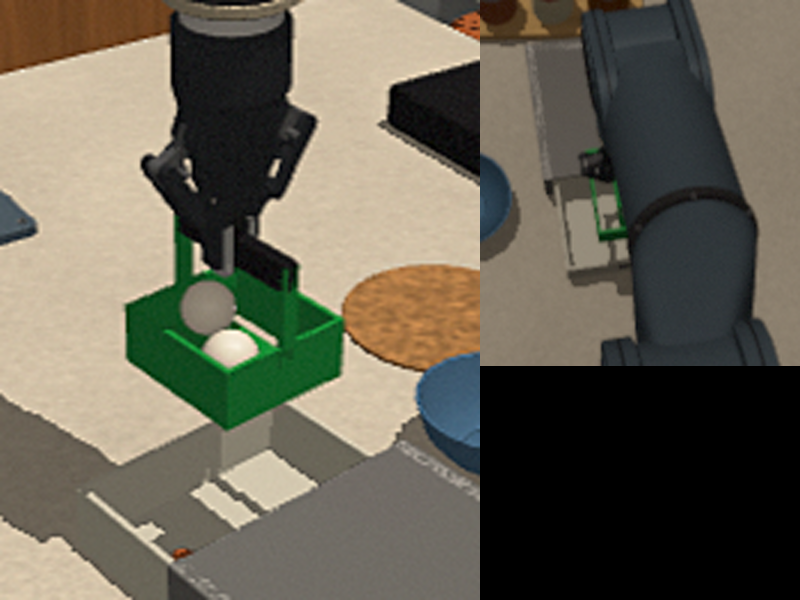

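I can see only one red ball in the drawer. The others could be under the housing roof or hidden by the sieve's near wall, so I'll do a few more strokes, then hover the sieve near the mat and look into both.

```bash
python3 - <<'E'
from h import *
env.movel([*SHK,GT+.066],rate=.12)
shake(4,.021,.3,.066)
env.wait(.3)
env.movel([*SHK,GT+.14],rate=.12)
s=env.read_state();print(s["gripper_width"],s["force"],s["time"],s["torque"])
snap("scene","k4",(270,130,430,330),4)
# rotate a half turn's worth partially for looking: +90
env.movel([*SHK,GT+.141],rot=tool(HY+60),rate=.001) if False else env.goto([*SHK,GT+.14],tool(HY+80))
print(env.read_state()["time"])
snap("scene","k5",(270,130,430,330),4);snap("top","k5t",(260,110,400,270),4)
E
python3 -c "
import cv2,numpy as np
a=cv2.imread('pics/k4.png');b=cv2.imread('pics/k5.png')
cv2.imwrite('pics/k45.png',cv2.resize(np.hstack([a,b]),(800,500)))"
```

```text
0.010193476212436738 [-0.45667258 -0.5506546  -3.36825992] 17.725 [ 0.0329518   0.02006555 -0.00928834]
18.8833
```

View pics/k45.png

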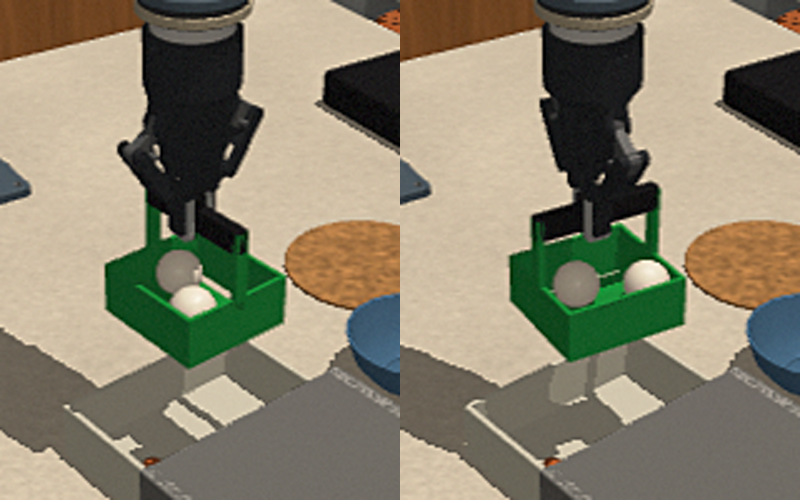

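View pics/k5t.png

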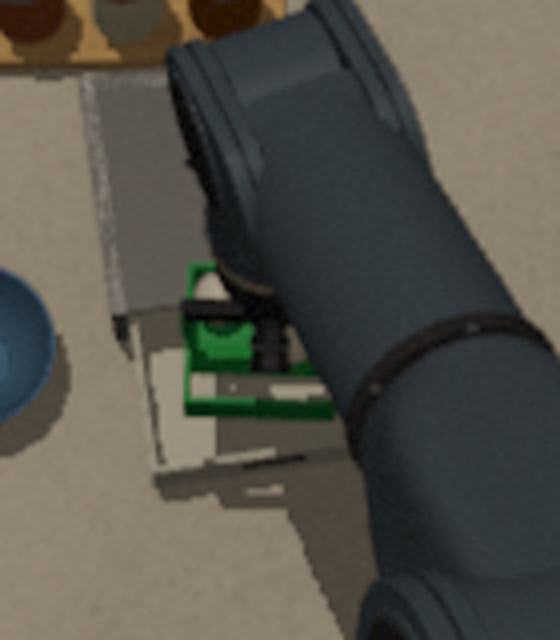

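No reds show in the sieve from these two angles. I'll carry it to a hover over the mat and view the drawer unobstructed.

```bash
python3 - <<'E'
from h import *
p=SHK+(MAT-SHK)*.97
env.movel([*MAT,GT+.12],rot=tool(45),rate=.14)
print(env.read_state()["time"],env.read_state()["joint_positions"].round(2),env.read_state()["position"])
snap("scene","m1",(270,130,490,350),4);snap("top","m1t",(180,110,370,300),4)
E
python3 -c "
import cv2,numpy as np
a=cv2.imread('pics/m1.png')
cv2.imwrite('pics/m1s.png',cv2.resize(a,(600,600)))"
```

```text
21.6667 [-0.55  0.45 -0.28  1.77  0.15  0.94 -1.68] [0.44769566 0.34523375 0.19731118]
```

View pics/m1s.png

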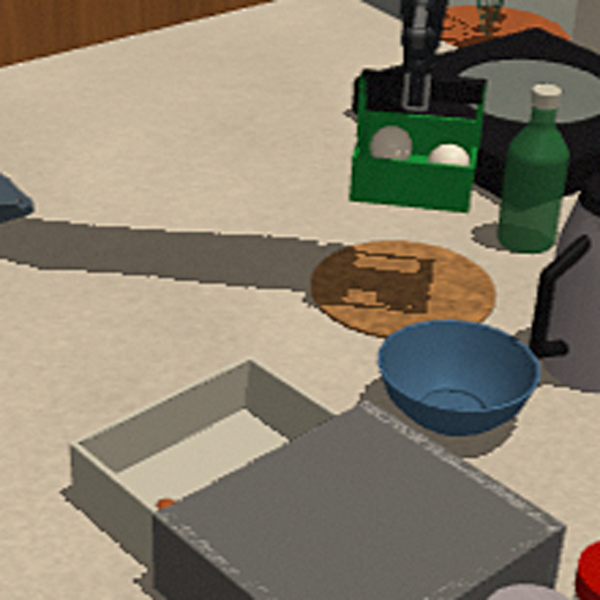

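```bash
python3 -c "
import cv2
a=cv2.imread('pics/m1t.png');print(a.shape);cv2.imwrite('pics/m1t2.png',cv2.resize(a,(600,600)))"
```

```text
(760, 760, 3)
```

View pics/m1t2.png

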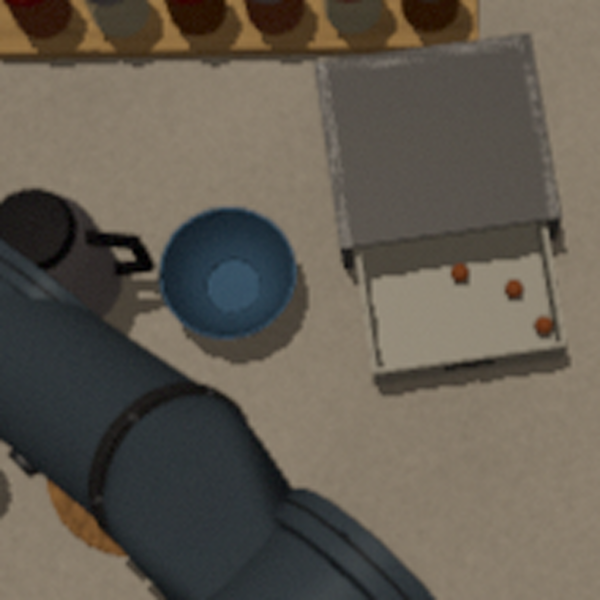

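All three reds are in the drawer, at (460,273), (514,289) and (543,325) in the view. The drawer hasn't moved. Now I'll stand the sieve on the mat.

```bash
python3 - <<'E'
from h import *
env.movel([*MAT,GT+.02],rate=.1); env.wait(.2)
print(env.movel([*MAT,GT+.001],rate=.02,until_force=3)); s=env.read_state();print(s["position"][2]-GT,s["force"])
claw.gripper_to(.03,20); env.wait(.3); claw.gripper_to(.06)
env.movel([*MAT,GT+.10],rate=.12)
s=env.read_state();print(s["force"],s["time"],s["gripper_width"])
# retreat towards push start, high
P0=HM-.165*hx
env.goto([*P0,.2],tool(HY)); claw.gripper_to(0,60)
print(env.read_state()["time"])
pts=at(SV,(*MAT,.004),np.radians(45))
snap("scene","p1",(330,130,490,290),5);snap("top","p1t",(180,110,370,300),4)
E
python3 -c "
import cv2,numpy as np
a=cv2.imread('pics/p1t.png');cv2.imwrite('pics/p1t2.png',cv2.resize(a,(600,600)))"
```

```text
True
0.00422804043509728 [ 0.10334723 -0.38713047  6.11346183]
[0.1435451  0.16859159 0.04222382] 25.8333 0.059512206397596495
27.7083
```

View pics/p1.png

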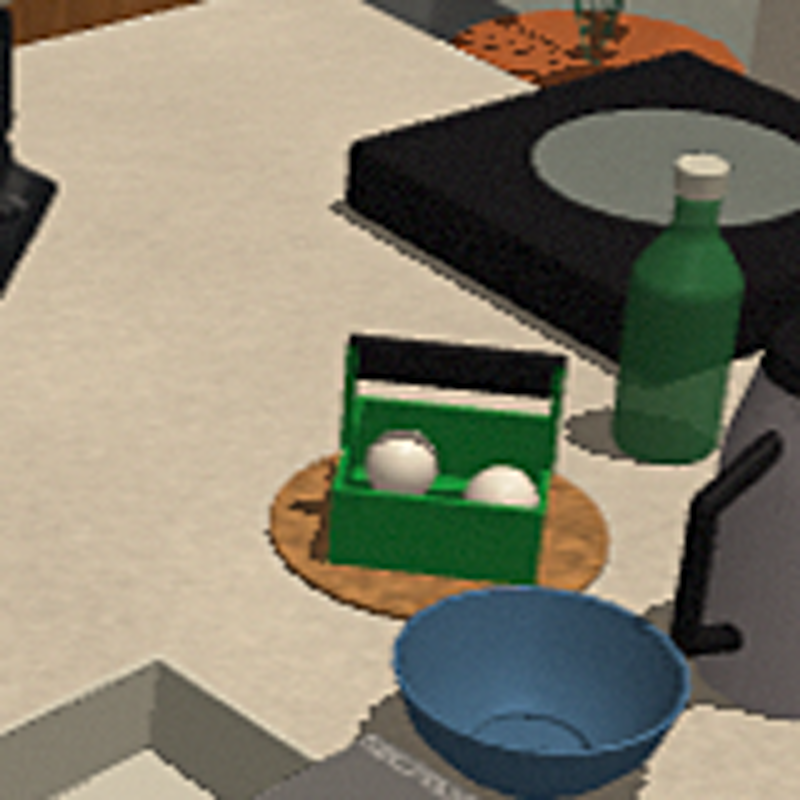

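View pics/p1t2.png

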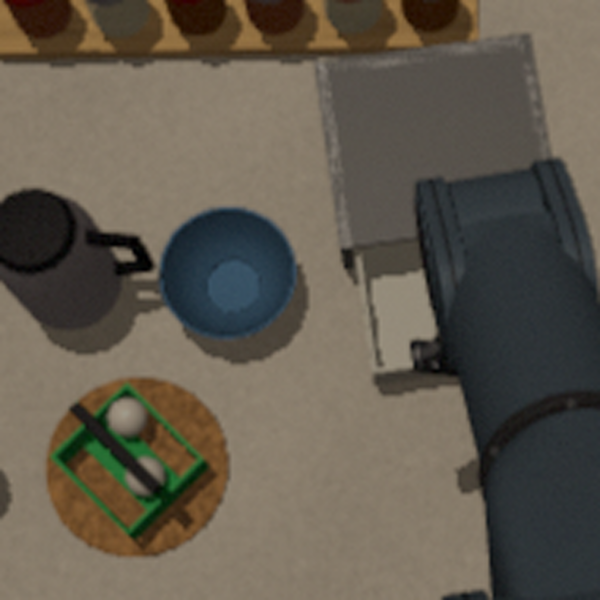

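The sieve stands centred on the mat with both white balls in it. Now I'll push the drawer along its centre line.

Run:
```python
from h import *
P=lambda d:HM+d*hx
env.movel([*P(-.165),.024],rate=.12)
env.wait(.2);env.read_state()
r=env.movel([*P(-.115),.024],rate=.04,until_force=1.8)
s=env.read_state();d=(s["position"][:2]-HM)@hx;print("contact",r,d,s["force"],s["time"],s["gripper_width"])
r=env.movel([*P(-.06),.024],rate=.05,until_force=12)
s=env.read_state();print(r,(s["position"][:2]-HM)@hx,(s["position"][:2]-HM)@hy,s["force"],s["time"])
snap("scene","q1",(270,180,430,340),5)
```

```text
contact True -0.13057701148802364 [-0.34583785  0.17263157 -0.17344762] 30.4667 -7.572383390758839e-05
False -0.05988140346412637 4.981259564222081e-06 [-0.93558873  0.74368522 -0.96380202] 32.05
```

View pics/q1.png

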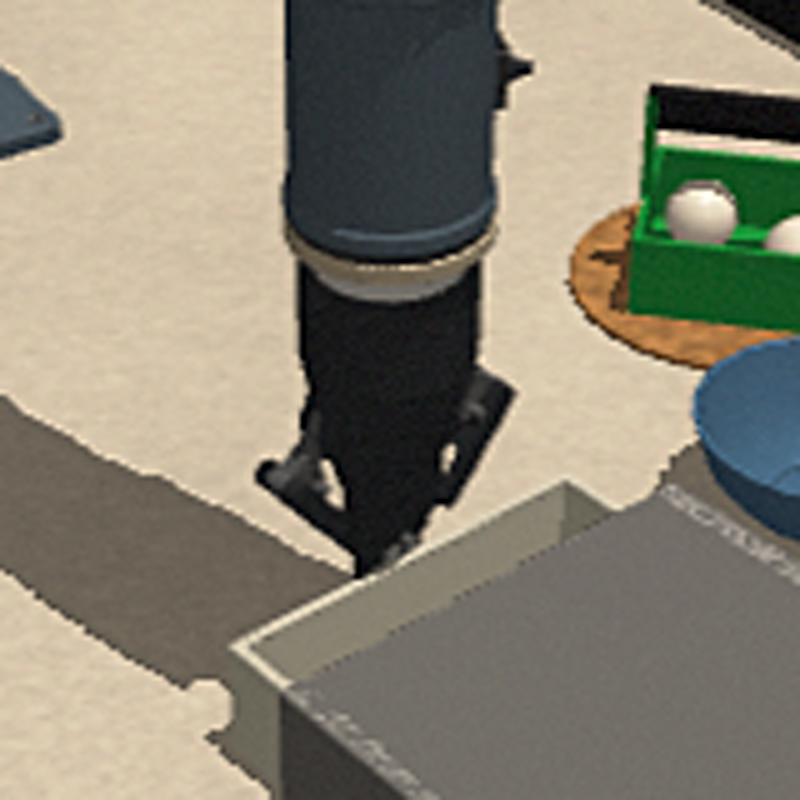

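The drawer is sliding straight in with low force. I'll push it until it meets the back wall.

Run:
```python
from h import *
P=lambda d:HM+d*hx
r=env.movel([*P(-.025),.024],rate=.05,until_force=14)
print(r)
r=env.movel([*P(.004),.024],rate=.025,until_force=12)
s=env.read_state();print(r,(s["position"][:2]-HM)@hx,s["force"],s["time"])
env.movel([*P(-.07),.024],rate=.12)
env.movel([*P(-.07),.2],rate=.15)
env.move_joints([1.199,0.576,0.025,1.437,-0.015,1.129,-0.057])
print(env.read_state()["time"])
ho=at(HO,HM,np.radians(HY));
snap("scene","r1",(270,130,490,350),3);snap("top","r1t",(180,110,370,300),4)
snap("top","r2t");
```

```text
False
True -0.01197251182391252 [-0.19731508 -0.54220364 -0.77701593] 33.6417
38.3583
```

View pics/r1.png

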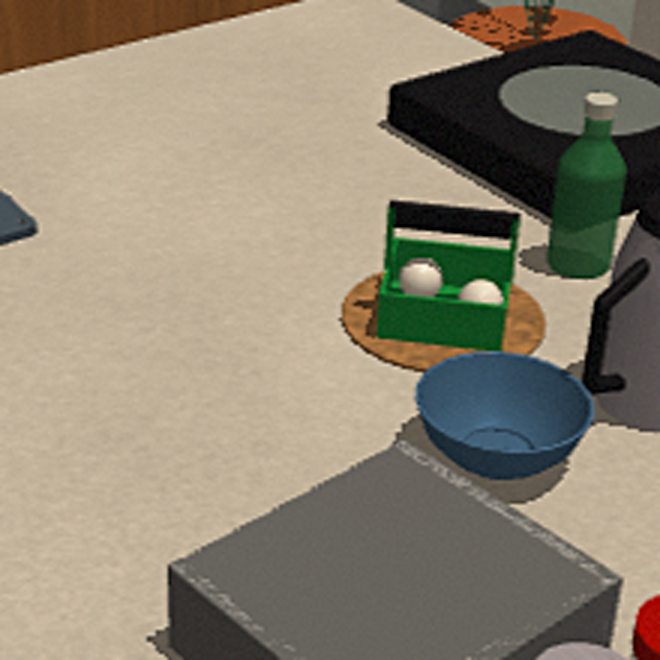

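```bash
python3 -c "
import cv2
a=cv2.imread('pics/r1t.png');cv2.imwrite('pics/r1t2.png',cv2.resize(a,(600,600)))
a=cv2.imread('pics/r1t_raw.png')[150:210,280:370];cv2.imwrite('pics/r3.png',cv2.resize(a,None,fx=8,fy=8,interpolation=2))"
```

View pics/r3.png

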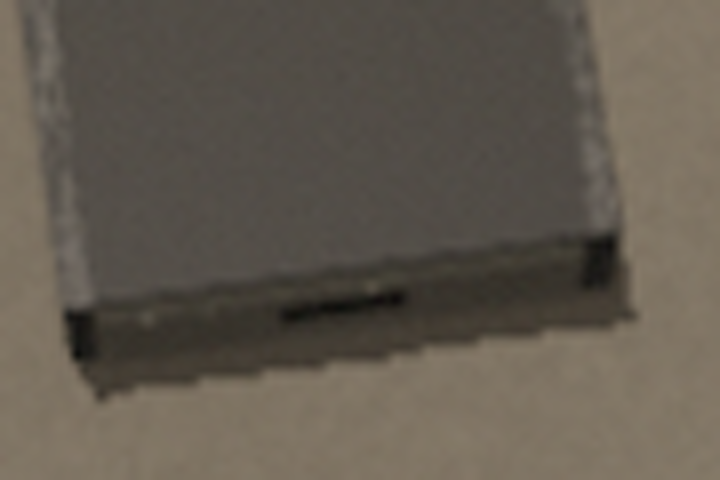

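View pics/r2t.png

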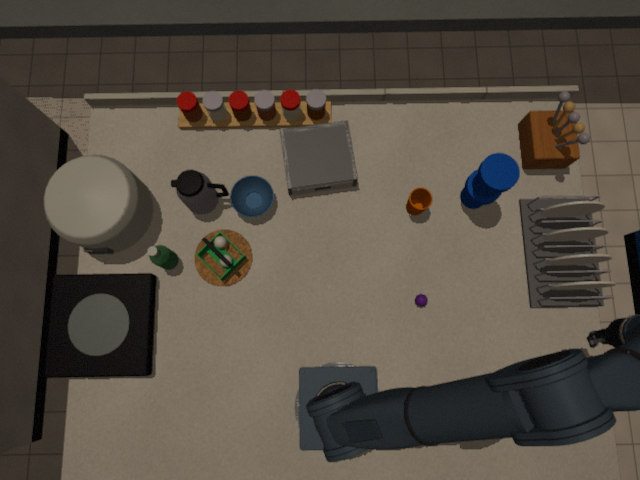

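The drawer looks home, but the last push stopped at -12.0 mm, about 2–3 mm short of my estimate. I have time to push again at the same point, gently, and see whether it moves.

Run:
```python
from h import *
P=lambda d:HM+d*hx
env.goto([*P(-.07),.2],tool(HY)); 
env.movel([*P(-.07),.024],rate=.15)
env.movel([*P(-.025),.024],rate=.08); env.wait(.2)
r=env.movel([*P(.0),.024],rate=.015,until_force=3)
s=env.read_state();print(r,((s["position"][:2]-HM)@hx).round(5),s["force"],s["time"])
for k in range(2):
    r=env.movel([*P(.006),.024],rate=.012,until_force=14)
    s=env.read_state();print(r,((s["position"][:2]-HM)@hx).round(5),s["force"],s["time"])
    env.wait(.2); s=env.read_state();print(((s["position"][:2]-HM)@hx).round(5),s["force"])
env.movel([*P(-.07),.024],rate=.12)
env.movel([*P(-.07),.2],rate=.15)
env.move_joints([1.199,0.576,0.025,1.437,-0.015,1.129,-0.057])
print(env.read_state()["time"])
snap("top","t1",(280,150,370,210),8);snap("scene","t2")
```

```text
True -0.01178 [-0.51923472 -0.0374118  -0.53537124] 44.4833
True -0.01207 [-0.57337285 -0.04380925 -1.16835726] 45.075
-0.01234 [-0.25428385  1.3255777   0.23973298]
True -0.01246 [-0.63457338  0.43035143 -0.17851452] 45.8667
-0.01275 [-0.27694016  0.28484666  0.33898808]
50.775
```

View pics/t1.png

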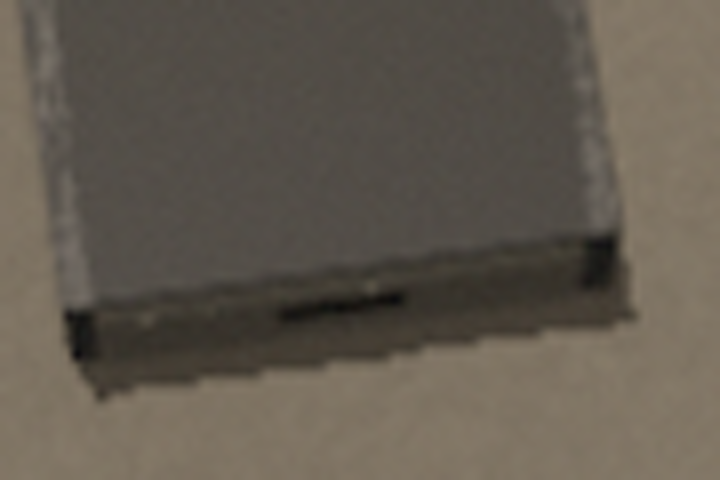

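View pics/t2.png

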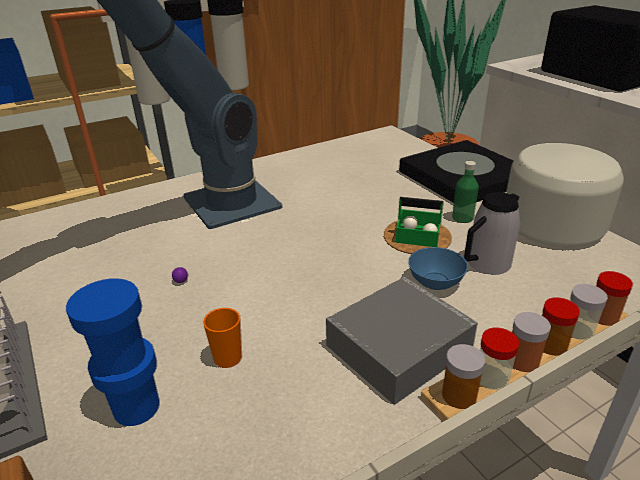

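Run:
```python
from h import *
a=cv2.imread("pics/top0.png").astype(float).mean(2);b=cv2.imread("pics/t1_raw.png").astype(float).mean(2)
def cen(im,box):
    x0,y0,x1,y1=box;w=np.clip(60-im[y0:y1,x0:x1],0,None);ys,xs=np.mgrid[y0:y1,x0:x1]
    print(w.max(),w.sum());return (w*xs).sum()/w.sum(),(w*ys).sum()/w.sum()
pa=cen(a,(318,222,342,229));pb=cen(b,(313,183,333,192));print(pa,pb)
for z in (.03,):
    A=ray("top",*pa,z)[:2];B=ray("top",*pb,z)[:2];print(A,B,(A-HM)@hx,(B-HM)@hx,(A-HM)@hy,(B-HM)@hy,np.linalg.norm(A-B))
np.set_printoptions(linewidth=200)
print(a[219:232,326:331].round(0).T);print(b[180:196,320:325].round(0).T)
# column profile: predicted rows
for d in(0,-.003): print(d,[proj("top",[*(HM+d*hx),z])[1].round(2) for z in(.072,.055,.03,0)])
print([proj("top",[*(HM-.1225*hx),z])[1].round(2) for z in(.072,.055,.03,0)])
```

```text
41.33333333333333 1302.6666666666665
46.333333333333336 1882.3333333333333
(np.float64(328.9419140225179), np.float64(225.36412487205732)) (np.float64(322.48716132459714), np.float64(187.96422879404994))
[0.53782722 0.01507993] [0.6586225  0.03254868] -0.1234632507215534 -0.0014241567117831261 -0.0020354993224135478 -0.00027014937926056183 0.12205186162917524
[[128. 128. 127. 129. 117.  80.  24.  35.  51.  56.  62.  62.  63.]
 [127. 128. 128. 128. 112.  68.  20.  37.  53.  59.  62.  62.  74.]
 [128. 127. 128. 129. 111.  69.  23.  39.  52.  58.  61.  60.  94.]
 [129. 128. 129. 127. 109.  62.  25.  39.  56.  60.  61.  60.  93.]
 [128. 128. 128. 129. 101.  44.  19.  42.  55.  61.  61.  72.  99.]]
[[78. 77. 77. 68. 59. 60. 59. 38. 18. 37. 51. 54. 61. 62. 61. 74.]
 [79. 78. 77. 63. 56. 65. 57. 37. 20. 40. 49. 57. 57. 61. 60. 95.]
 [76. 76. 77. 62. 54. 63. 56. 36. 14. 39. 48. 57. 59. 61. 64. 97.]
 [77. 78. 80. 63. 56. 60. 55. 34. 19. 43. 49. 54. 60. 60. 61. 95.]
 [77. 79. 77. 65. 58. 60. 51. 34. 20. 45. 55. 59. 61. 61. 60. 96.]]
0 [np.float64(183.46), np.float64(185.14), np.float64(187.55), np.float64(190.34)]
-0.003 [np.float64(184.39), np.float64(186.06), np.float64(188.45), np.float64(191.23)]
[np.float64(222.02), np.float64(223.31), np.float64(225.16), np.float64(227.3)]
```

```bash
python3 -c "
from h import *
print(env.read_state()['time'],env.read_state()['force']);print(workorder.sign_off())"
```

```text
50.875 [ 0.44534432 -0.60661257  0.295687  ]
the job is handed in; nothing more can be done
None
```

The job is done and handed in at 50.9 s, with the arm parked clear of everything. I gripped the sieve by its bar and shook it over the open drawer. Then I stood it on the cork mat and pushed the drawer in at its centre mark.

**Red balls:** before I set the sieve down, the top camera showed all three in the drawer. The first burst of strokes seemed to clear the sieve, but I could see only one ball in the drawer, so I shook it once more.

**Sieve:** it stands level and about centred on the mat, with both white balls in it. Both now lie over the same slot.

**Drawer:** it slid in straight with little force and hit a hard stop. A second centred push to 14 N moved it no further, and its front appears flush with the mouth.

**What disagreed:**
- From the image, the drawer front is 1.4 mm short of the mouth. From the finger width at contact it is about 1 mm short. Both are within the camera's roughly 2 mm error.
- The force-sensed travel was 118.8 mm, while the image gave 122 mm. I put this down to the first contact being sensed about 3 mm late.

**Bystanders:** in the last pictures the jug, stacked housings, bowl, tumbler, soap bottle and purple ball look to be where they started.

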